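# Hang the grinder's lift-off spark guard and swing it shut

### The arm

A 6-joint arm with a two-finger parallel gripper is mounted at the origin on the work surface. World frame = base frame: x ahead of the robot, y to its left, z up, the work surface at z = 0. Lengths are in m, angles in rad, forces in N, time in s.
With the tool pointing down it reaches from about 0.35 to 0.975 m from the base axis. Payload 7.1 kg.
Tool frame: the origin (TCP) lies midway between the tips of the shut fingers; the grasp point (between the pads) lies 19 mm behind it; z points along the fingers, y is the line along which they close (so a half turn about z gives the same grasp; the last joint's range is limited). The gripper opens to 88 mm and grips with 3 to 60 N. Pads are 20 mm wide; open, the fingers measure 115 mm over their backs; the gripper's body (75 mm by 178 mm) begins 61 mm behind the grasp point.
Start: joints at [1.222, 0.423, 1.63, -0, 1.089, -0.019], TCP at [0.202, 0.591, 0.223] pointing down, gripper open.
Joint ranges: [-3, 3], [-0.9, 2.11], [0.09, 2.58], [-1.31, 4.45], [0.11, 2.69], [-2.54, 2.54]. Speed limits (rad/s): [2.39, 2.39, 3.01, 3.14, 3.14, 3.14].

### API

Orientations are given as a unit quaternion [w, x, y, z].
In Python, from station import move_pose, movel, movej, command_gripper, wait, inverse_kinematics, read_camera, camera_info, MotionError, job_done, get_time, get_joint_pos, get_qvel, get_effort, get_tcp_pos, get_ee_rot, get_ft_force, get_ft_torque, get_grip_width, get_finger_force gives the robot as it stands. Calls block until the motion is done:
- move_pose(position, orientation): joint-space move of the TCP to a pose.
- movel(position, frame=None, v=0.15, until_force=None): straight line of the TCP; frame=None keeps the orientation; v is the mean speed in m/s. With until_force (N) it stops when the force on the tool has changed by that much, and returns True; else False.
- movej(angles): joint-space move.
- command_gripper(opening): opening from 0.0 (shut) to 1.0 (fully open); the grip force is fixed at half the most; returns when the fingers have stopped.
- wait(seconds).
- inverse_kinematics(position, orientation): joint angles nearest the present ones, or None.
- read_camera(name): name is "scene" or "top"; returns the picture (400x640x3 uint8, red, green, blue); there is no depth.
- camera_info(name): a dict with "intrinsics" (3x3 intrinsics, pixels), "dist" ([k1, k2, p1, p2, k3] as OpenCV has them; the pictures are not rectified), "T" (4x4, takes a point from camera to world coordinates). Camera axes: x right, y up, looking along -z (the intrinsics and any distortion apply to the point x, -y, -z); pixel columns grow to the right and rows downward; lengths in m; the calibration is good to about 2 mm. A picture is of the moment at which its call begins. camera_info takes no time and is no camera call.
A pose or a line that the arm cannot do raises MotionError and nothing moves.
- job_done(): hands the job in; it is judged then, once.
Readings, each from a call of its own:
- get_time(): time.
- get_joint_pos(): joint angles.
- get_qvel(): joint speeds.
- get_effort(): joint torques, N m.
- get_tcp_pos(): TCP position.
- get_ee_rot(): TCP orientation.
- get_ft_force(): force on the tool from outside, world axes, zero at the start.
- get_ft_torque(): the same for the moment, N m.
- get_grip_width(): opening from 0.0 (shut) to 1.0 (fully open).
- get_finger_force(): force on a finger pad.
Only numpy, scipy, OpenCV 4.12 (cv2) and the standard library are available. Lean on these libraries where they do the work, as an engineer would, in place of code of your own. Each camera call takes 0.05 s, during which the arm holds its last target. There are 200 camera calls.

### The job

Take the steel guard leaf out of its wooden rack, hang it fully home on both upright hinge pins of the grinder's guard stand, and then swing it shut under the lip against the stop post. Work gently: feel for the pins and never force or drop the leaf onto the stand, keep the leaf upright, and leave the other things on the bench where they are.

Things in the scene. Friction and masses are not known exactly. Their poses are not given: they have to be found in the camera images.
- leaf: the guard leaf, a plain steel plate 145 long, 150 high, 6 thick (loose, 0.3 to 0.55 kg). Origin on the axis of its two hinge sockets, level with the plate's bottom edge; z up; the plate runs along -y, from y = -20 to -165, centred on x = 0. Starts upright with its bottom edge on the rack's 12 mm base.
- leaf_grip (a point): grip bar on the leaf's top edge, 14 thick (leaf x), 50 long (y = -60 to -110), z = 150 to 185; the point is on its centre line 15 below its top. The pads close across the leaf's x. The leaf's centre of mass lies about under it
- socket_low (a point): lower hinge socket: underside centre of a 24 mm square knuckle, 24 high, with a 9.5 mm vertical through hole on the leaf's z axis; 30 above the leaf's origin
- socket_top (a point): upper hinge socket, the same knuckle, its underside 120 above the leaf's origin
- leaf_end (a point): middle of the leaf's free vertical edge, 165 from the socket axis, 75 above the leaf's origin. The leaf is shut when its axes are parallel to the stand's, and opens by turning this end to the stand's -x
- stand: fixed guard stand before a small bench grinder. Origin under the centre of its 130 x 250 x 12 base; z up, grinder at +x, leaf is hung from the -x side. Hinge post at y = 90 (50 wide, top z = 172, front x = 5) carries the hinge bracket: two arms 24 wide, 10 thick, out to x = -42, tops at z = 50 and 140. Hung fully home, the knuckles rest on the arms and the leaf's origin is 20 above the stand's
- hinge_low (a point): reference mark for the lower pintle, level with its foot on the lower arm (x = -30, y = 78, z = 50 of the stand). Each pintle is 8 mm in diameter, 22 high, top edge bevelled by 0.8. THE BRACKET IS BOLTED THROUGH SLOTS: arms and pintles together sit 4 to 20 mm from this point towards the stand's +y; how far is not measured. The bracket is clamped and does not give
- hinge_top (a point): reference mark for the upper pintle, 90 above the lower mark; the upper pintle is offset from it along +y exactly as the lower. The lower knuckle must go in between the two arms: bring the leaf in level from the stand's -x side, with its origin 45 to 73 above the stand's origin, then lower it
- stop_face (a point): front (-x) face of the stop post, 30 wide along y, at x = -26, y = -65 of the stand: the shut leaf's back rests on it. At the post's top a lip (underside z = 184, top z = 192, 30 wide, out to x = -58) reaches over the end of the shut leaf, so the leaf must be hung swung open by 0.3 rad or more, then swung shut
- rack: the fixed wooden rack: base 100 x 170 x 12, origin under its centre; at y = -50 and y = 50 a pair of uprights, 20 wide along y, up to z = 55, 9 mm apart about x = 0, holds the leaf standing along y. The leaf lifts straight up out of it
- hammer: a hand hammer lying on the bench; a bystander, to be left alone
- wrench: a steel wrench lying on the bench; a bystander, to be left alone
- billet: a dark steel bar, 60 x 22 x 22, lying between the stand and the rack; a bystander, to be left alone. Origin under its middle
- tin: a round steel tin, 60 across and 55 high; a bystander, to be left alone. Origin under its middle
- oil: an amber oil bottle, 64 across and 170 high; a bystander, to be left alone. Origin under its middle
- collar: a dark steel ring lying flat, 64 outside, 22 high; a bystander, to be left alone. Origin under its middle
Not all that is in view belongs to the job. What is shaped like the leaf but pink is not meant.

How it is judged:
By the outcome, as a careful person would: the job done as asked, in the order asked, and still so for the second after the job is handed in, with the robot touching nothing.
It also fails if it takes over 72 s, if anything falls off the work surface, if the arm or the gripper's body presses on something with over 40 N, if the wrist force passes 120 N, or if a joint passes its speed limit or range.

## Working session

There is one attempt and no reset: what is moved stays moved. The work goes in short steps, each a Python script; the robot and the scene stay as the last script left them, time stands still between calls to the robot, and variables do not carry over. Pictures are saved under pics/ and viewed, at most 10 in all, crops included, and the job is handed in when it is done.

```bash
mkdir -p pics; ls
python3 - <<'E'
from station import *
import cv2,numpy as np
for n in("scene","top"):
    cv2.imwrite(f"pics/{n}0.png",read_camera(n)[:,:,::-1])
    c=camera_info(n);print(n,np.round(c["intrinsics"],1).tolist(),c["dist"],np.round(c["T"],3).tolist())
print(get_tcp_pos(),get_ee_rot(),get_time())
E
```

```text
pics
scene [[515.8, 0.0, 321.1], [0.0, 515.8, 198.0], [0.0, 0.0, 1.0]] [0.01957383 0.         0.         0.         0.        ] [[0.676, -0.518, 0.525, 1.415], [0.737, 0.483, -0.472, -0.624], [-0.009, 0.706, 0.708, 1.296], [0.0, 0.0, 0.0, 1.0]]
top [[514.1, 0.0, 321.9], [0.0, 514.1, 195.1], [0.0, 0.0, 1.0]] [-0.05614617  0.          0.          0.          0.        ] [[0.023, 0.998, -0.056, 0.474], [-1.0, 0.023, -0.006, 0.103], [-0.004, 0.056, 0.998, 1.67], [0.0, 0.0, 0.0, 1.0]]
[0.20221364 0.59085688 0.22197286] [-1.41149727e-04  1.64180983e-01  9.86429984e-01 -6.87036660e-04] 0.1
```

View pics/scene0.png

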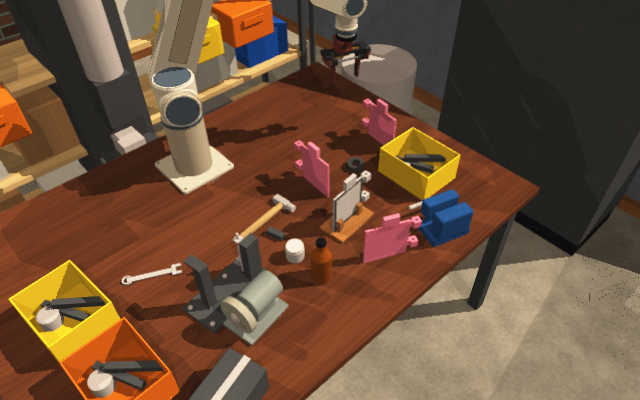

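View pics/top0.png

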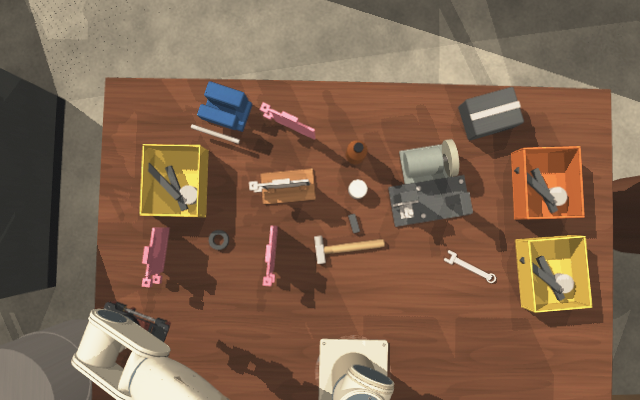

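Candidates for the leaf, as scene and top pixels: the steel-grey plate in the wooden rack (347,203)/(283,186), and pink look-alikes at (312,167)/(270,255), (378,120)/(155,257) and (388,238)/(287,120). I choose the grey one in the rack and will check it in close crops.

Run:
```python
import cv2,numpy as np
t=cv2.imread("pics/top0.png");s=cv2.imread("pics/scene0.png")
f=lambda im,x,y,w,h,k:cv2.resize(im[y:y+h,x:x+w],None,fx=k,fy=k,interpolation=cv2.INTER_CUBIC)
a=f(t,240,150,80,65,7);b=f(t,380,135,100,100,5.6);b=b[:]
cv2.imwrite("pics/cropT.png",np.vstack([f(t,240,160,100,50,5.6)[:280],f(t,380,172,100,57,5.6)]))
cv2.imwrite("pics/cropS.png",np.hstack([f(s,315,160,65,90,6)[:540],f(s,180,225,66,90,6)[:540]]))
```

```text
(no output)
```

View pics/cropT.png

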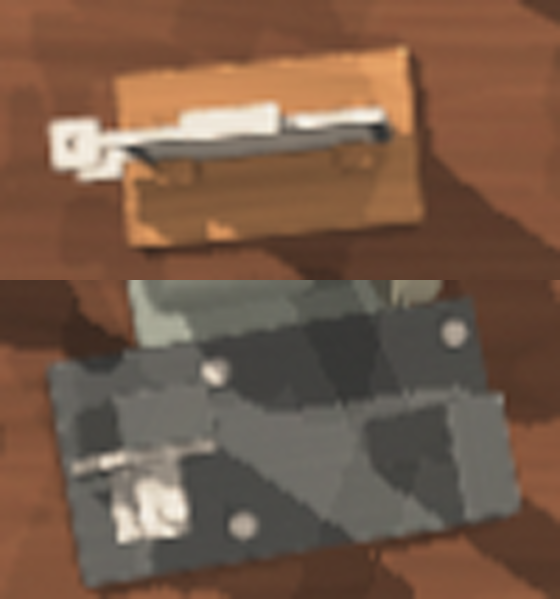

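View pics/cropS.png

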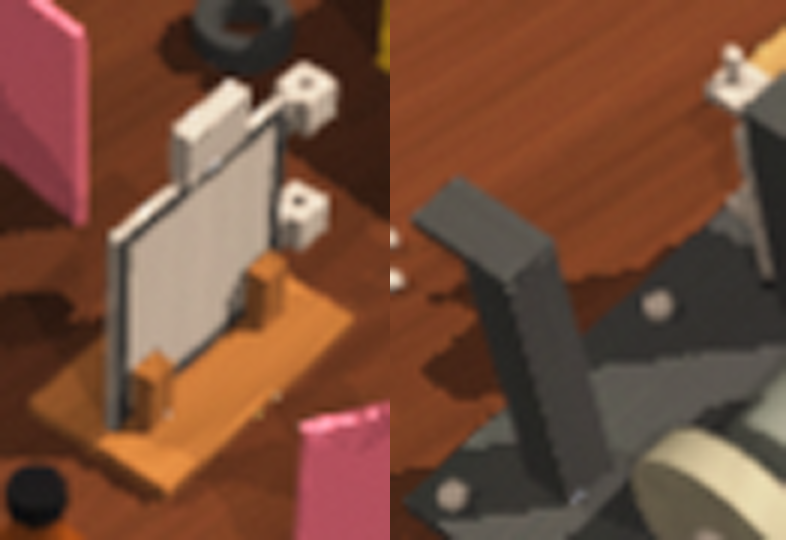

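The grey plate at crop (200,190) has the grip bar and two knuckles and stands in the wooden rack, so it is the leaf. The top knuckle hole is at top-crop (70,143) and scene-crop (306,84). The stand base corners and the upper pin tip, at scene-crop (732,50), are also visible.

```bash
cat > h.py <<'E'
from station import *
import numpy as np, cv2
from scipy.optimize import least_squares
from scipy.spatial.transform import Rotation as R
CI={n:camera_info(n) for n in("scene","top")}
F=np.diag([1,-1,-1.])
def proj(n,P):
    c=CI[n];T=np.array(c["T"]);Q=(np.atleast_2d(P)-T[:3,3])@T[:3,:3]@F
    return cv2.projectPoints(Q,np.zeros(3),np.zeros(3),np.array(c["intrinsics"]),np.array(c["dist"]))[0][:,0]
def w(p,L): # p=x,y,yaw ; L local pts
    L=np.atleast_2d(L);return R.from_euler('z',p[2]).apply(L)+[p[0],p[1],0]
def fit(obs,p0,extra=None):
    # obs: list (cam, localpt, pixel)
    def res(p): return np.concatenate([proj(n,w(p,l))[0]-u for n,l,u in obs])
    r=least_squares(res,p0,loss='soft_l1');return r.x,res(r.x).reshape(-1,2)
def cp(x,y,x0,y0,k): return np.array([(x+.5)/k-.5+x0,(y+.5)/k-.5+y0])
E
python3 - <<'E'
from h import *
T1=lambda x,y:cp(x,y,240,160,5.6)
T2=lambda x,y:cp(x,y-280,380,172,5.6)
S1=lambda x,y:cp(x,y,315,160,6)
S2=lambda x,y:cp(x-390,y,180,225,6)
np.set_printoptions(precision=4,suppress=True)
B=.012
rack=[("top",[.05,.085,B],T1(117,75)),("top",[.05,-.085,B],T1(407,46)),("top",[-.05,-.085,B],T1(424,222)),("top",[-.05,.085,B],T1(130,247))]
print(*fit(rack,[.48,.2,0]))
leaf=[("top",[0,0,.156],T1(70,143)),("top",[.007,-.06,.197],T1(182,113)),("top",[.007,-.11,.197],T1(278,104)),("top",[-.007,-.11,.197],T1(278,130)),
("top",[.003,-.165,.162],T1(388,110)),
("scene",[0,0,.156],S1(306,84)),("scene",[0,0,.066],S1(299,201)),("scene",[0,-.085,.197],S1(212,108)),("scene",[-.003,-.165,.162],S1(108,238))]
print(*fit(leaf,[.48,.28,0]))
st=[("top",[.065,.125,B],T2(50,368)),("top",[.065,-.125,B],T2(472,298)),("top",[-.065,.125,B],T2(90,585)),
("top",[-.058,-.08,.192],T2(522,510)),("top",[-.058,-.05,.192],T2(465,520)),
("scene",[-.058,-.08,.192],S2(413,215)),("scene",[-.058,-.05,.192],S2(457,177)),]
p,r=fit(st,[.45,-.05,0]);print(p,r)
# pin: offset d from upper pin tip
for d in(.004,.008,.012,.016,.02): print(d,proj("scene",w(p,[-.03,.078+d,.162]))[0],"obs",S2(732,50),"top",proj("top",w(p,[-.03,.078+d,.162]))[0], (proj("top",w(p,[-.03,.078+d,.162]))[0]-[380,172]+.5)*5.6+[0,280])
E
```

```text
[0.5954 0.2235 0.1143] [[-0.2061  0.0083]
 [ 0.1891  0.385 ]
 [-0.0577 -0.3606]
 [ 0.0735 -0.0265]]
[0.5861 0.3168 0.1063] [[ 0.6049 -0.4287]
 [-0.82   -0.3199]
 [-0.6645 -0.1639]
 [-0.2789  0.0261]
 [-0.7714 -0.3791]
 [-0.3673  0.1331]
 [-0.5702  0.2472]
 [-0.7924  0.3273]
 [-0.9014 -0.1671]]
[ 0.5594 -0.2358  0.1845] [[-0.5327 -0.6694]
 [-0.2198 -0.5045]
 [-0.9232  0.2977]
 [-0.1118  0.007 ]
 [-0.0927 -0.0934]
 [-1.6686  0.4563]
 [-0.7108 -0.2357]]
0.004 [232.6639 236.0807] obs [236.5833 232.9167] top [414.1332 212.4119] [193.9461 509.1069]
0.008 [233.6269 235.2364] obs [236.5833 232.9167] top [412.7946 212.632 ] [186.4498 510.3394]
0.012 [234.587  234.3946] obs [236.5833 232.9167] top [411.4557 212.8521] [178.9522 511.572 ]
0.016 [235.5441 233.5554] obs [236.5833 232.9167] top [410.1166 213.0723] [171.4532 512.8046]
0.02 [236.4984 232.7187] obs [236.5833 232.9167] top [408.7773 213.2924] [163.9529 514.0373]
```

```bash
cat >> h.py <<'E'
_sgn=[1]
def Q(yaw,s=None):
    s=_sgn[0] if s is None else s
    y=s*np.array([np.cos(yaw),np.sin(yaw),0]);z=np.array([0,0,-1.]);x=np.cross(y,z)
    q=R.from_matrix(np.c_[x,y,z]).as_quat();return np.array([q[3],*q[:3]])
def tcp(o,yaw,g=(0,-.085)): # leaf origin (x,y,z) -> tcp position, g = grip point in the leaf
    return np.array(o)+R.from_euler('z',yaw).apply([g[0],g[1],.151])
E
python3 - <<'E'
from h import *
np.set_printoptions(precision=4,suppress=True)
L=[.5861,.3168,.012]
for s in(1,-1):
    print(s,[inverse_kinematics(tcp(o,y),Q(y,s)) for o,y in ((L,.11),([.51,-.15,.07],-.27),([.51,-.15,.02],.1845))])
E
```

```text
1 [array([ 0.3534,  0.5121,  1.6388, -0.    ,  0.9907,  0.2434]), array([-0.4662,  0.3006,  1.8204, -0.    ,  1.0206, -0.1962]), array([-0.4389,  0.4158,  1.7809, -0.    ,  0.9449, -0.6234])]
-1 [None, None, array([-0.4389,  0.4158,  1.7809, -0.    ,  0.9449,  2.5182])]
```

Run:
```python
from h import *
np.set_printoptions(precision=4,suppress=True)
L=[.5861,.3168,.012];q=Q(.11)
c=get_tcp_pos();movel([c[0],c[1],.33],v=.3)
t=tcp(L,.11)
move_pose(t+[0,0,.1],q)
print(movel(t,v=.1,until_force=6),get_tcp_pos()-t)
command_gripper(0.0)
print("grip",get_grip_width()*88,get_finger_force(),get_ft_force())
movel(t+[0,0,.03],v=.05)
movel(t+[0,0,.20],v=.2)
print(get_ft_force(),get_ft_torque(),get_finger_force(),get_tcp_pos(),get_time())
```

```text
False [0.0005 0.0002 0.0007]
grip 13.710519079669846 29.997688829898834 [-0.0369  0.2667  0.3955]
[ 0.6315 -0.6366 -4.9134] [-0.0784  0.0596  0.0198] 29.993411600589752 [0.5947 0.232  0.3614] 6.575
```

```bash
cat >> h.py <<'E'
SP=np.array([.5594,-.2358,.1845]) # stand pose
OPEN=SP[2]-.45
def at(lx,ly,z,yaw,v=.15,**k): # put leaf origin at stand-local lx,ly, height z
    o=w(SP,[lx,ly,z])[0];return movel(tcp(o,yaw),frame=Q(yaw),v=v,**k)
E
python3 - <<'E'
from h import *
np.set_printoptions(precision=4,suppress=True)
at(-.12,.093,.23,OPEN,v=.25)
at(-.12,.093,.060,OPEN,v=.12)
print(get_tcp_pos(),get_ft_force(),get_time())
f=lambda im,x,y,w_,h,k:cv2.resize(im[y:y+h,x:x+w_],None,fx=k,fy=k,interpolation=cv2.INTER_CUBIC)
t=read_camera("top")[:,:,::-1];s=read_camera("scene")[:,:,::-1]
cv2.imwrite("pics/t1.png",t);cv2.imwrite("pics/s1.png",s)
cv2.imwrite("pics/c1.png",np.hstack([f(t,385,190,50,70,8),f(s,205,215,50,70,8)]))
E
```

```text
[ 0.4025 -0.2487  0.2116] [ 0.0692 -0.3158 -5.1561] 10.3667
```

View pics/c1.png

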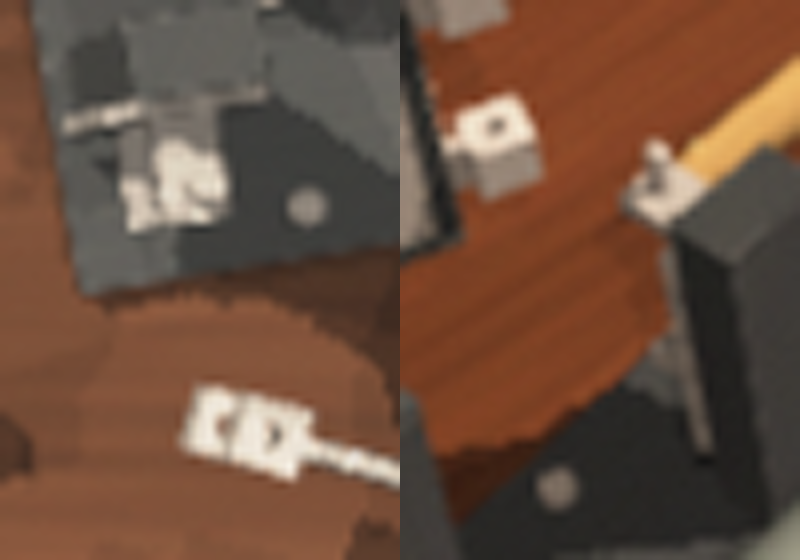

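Left (top camera): upper knuckle hole at (275,437), upper arm's front end about x 163–228, y≈215. Right (scene camera): knuckle hole at (495,125), upper pin tip at (657,148) with its foot at about (655,190).

```bash
cat >> h.py <<'E'
def back(n,u,z):
    return least_squares(lambda p:proj(n,[p[0],p[1],z])[0]-u,[.5,-.1]).x
E
python3 - <<'E'
from h import *
np.set_printoptions(precision=4,suppress=True)
S=lambda x,y:cp(x-400,y,205,215,8);T=lambda x,y:cp(x,y,385,190,8)
exp=w(SP,[-.12,.093,0])[0,:2];print("leaf cmd",exp)
hs=back("scene",S(495,125),.204);ht=back("top",T(275,437),.204);print("hole s,t",hs,ht)
ps=back("scene",S(657,150),.1615);pf=back("scene",S(655,190),.140);print("pin s",ps,pf)
pt=ps-hs+exp;print("pin from scene",pt, "stand-local",R.from_euler('z',-SP[2]).apply([*(pt-SP[:2]),0]))
pt=pf-hs+exp;print("foot", R.from_euler('z',-SP[2]).apply([*(pt-SP[:2]),0]))
for d in(.012,.016,.02):
  P=w(SP,[[-.042,.078+d+.012,.14],[-.042,.078+d-.012,.14],[-.03,.078+d,.162],[-.03,.078+d,.14],[-.042,.078+d+.012,.05],[-.042,.078+d-.012,.05]])
  print(d,((proj("top",P)-[385,190]+.5)*8-.5).round(0).tolist())
  print(d,((proj("scene",P)-[205,215]+.5)*8-.5+[400,0]).round(0).tolist())
E
```

```text
leaf cmd [ 0.4244 -0.1664]
hole s,t [ 0.4991 -0.1985] [ 0.4236 -0.1683]
pin s [ 0.5138 -0.1457] [ 0.512  -0.1486]
pin from scene [ 0.4391 -0.1136] stand-local [-0.0959  0.1422  0.    ]
foot [-0.0981  0.1397  0.    ]
0.012 [[179.0, 225.0], [242.0, 214.0], [215.0, 186.0], [205.0, 188.0], [142.0, 228.0], [202.0, 218.0]]
0.012 [[647.0, 163.0], [601.0, 203.0], [640.0, 159.0], [648.0, 198.0], [676.0, 317.0], [633.0, 356.0]]
0.016 [[168.0, 226.0], [232.0, 216.0], [205.0, 188.0], [195.0, 189.0], [132.0, 229.0], [192.0, 219.0]]
0.016 [[654.0, 157.0], [609.0, 197.0], [648.0, 152.0], [655.0, 191.0], [683.0, 310.0], [640.0, 350.0]]
0.02 [[158.0, 228.0], [221.0, 218.0], [194.0, 190.0], [184.0, 191.0], [122.0, 231.0], [182.0, 221.0]]
0.02 [[662.0, 150.0], [616.0, 190.0], [655.0, 145.0], [663.0, 185.0], [691.0, 303.0], [647.0, 343.0]]
```

Run:
```python
from h import *
np.set_printoptions(precision=4,suppress=True)
S=lambda x,y:cp(x-400,y,205,215,8)
exp=w(SP,[-.12,.093,0])[0,:2]
hs=back("scene",S(495,125),.114);print(hs,hs-exp)
loc=lambda p:R.from_euler('z',-SP[2]).apply([*(p-SP[:2]),0])[:2]
for u,z in((S(657,150),.1615),(S(655,190),.140)):
    p=back("scene",u,z);print("abs",p,loc(p),"rel",p-hs+exp,loc(p-hs+exp))
```

```text
[ 0.4236 -0.1634] [-0.0008  0.003 ]
abs [ 0.5138 -0.1457] [-0.0283  0.097 ] rel [ 0.5145 -0.1487] [-0.0281  0.0939]
abs [ 0.512  -0.1486] [-0.0306  0.0944] rel [ 0.5128 -0.1516] [-0.0304  0.0913]
```

Camera readings leave about ±2 mm, so I'll feel for the pins sideways. The knuckle's flat faces touch the pin shafts gently along leaf x and leaf y.

```bash
cat >> h.py <<'E'
def leaf_now(yaw): return get_tcp_pos()-R.from_euler('z',yaw).apply([0,-.085,.1517])
def go(o,yaw,v=.05,**k): return movel(np.array(o)+R.from_euler('z',yaw).apply([0,-.085,.1517]),frame=Q(yaw),v=v,**k)
E
python3 - <<'E'
from h import *
np.set_printoptions(precision=4,suppress=True)
RL=R.from_euler('z',OPEN)
pin=w(SP,[-.03,.0945,0])[0]
def P(lx,ly,z): return pin+RL.apply([lx,ly,0])+[0,0,z]
go(P(-.04,0,.06),OPEN,v=.1);go(P(-.04,0,.034),OPEN)
wait(.2);print(get_ft_force())
hit=go(P(-.004,0,.034),OPEN,v=.01,until_force=2.5)
d=RL.inv().apply(leaf_now(OPEN)-pin);print("x touch",hit,d,get_ft_force(),get_ft_torque())
xl=d[0]
if hit:
    go(P(xl-.006,0,.034),OPEN,v=.03)
    go(P(xl-.006,-.034,.034),OPEN,v=.08)
    ok=go(P(xl+.016,-.034,.034),OPEN,v=.03,until_force=4);print("blocked?",ok)
    if not ok:
        wait(.2)
        hit=go(P(xl+.016,-.006,.034),OPEN,v=.01,until_force=2.5)
        d2=RL.inv().apply(leaf_now(OPEN)-pin);print("y touch",hit,d2,get_ft_force())
print(get_time())
E
```

```text
[ 0.7332 -0.6083 -3.6838]
x touch True [-0.0149  0.0001  0.033 ] [ 0.0387 -0.0689 -4.7563] [-0.0529  0.0059  0.0016]
blocked? False
y touch True [ 0.0007 -0.0151  0.0334] [ 0.1896 -3.4351 -2.9356]
18.2
```

Run:
```python
from h import *
np.set_printoptions(precision=4,suppress=True)
RL=R.from_euler('z',OPEN)
pin=w(SP,[-.03,.0945,0])[0]
def P(lx,ly,z): return pin+RL.apply([lx,ly,0])+[0,0,z]
def L(): return RL.inv().apply(leaf_now(OPEN)-pin)
go(P(0,-.030,.034),OPEN,v=.03)
go(P(-.024,-.030,.034),OPEN);go(P(-.024,0.001,.034),OPEN)
for k in range(2):
    wait(.3);f0=get_ft_force();l0=L()
    hit=go(P(-.008,0.001,.034),OPEN,v=.006,until_force=2.5)
    print(hit,l0,L(),f0,get_ft_force());wait(.2);print(L(),RL.inv().apply(get_ft_force()-f0))
    go(P(-.022,0.001,.034),OPEN)
print(get_time())
```

```text
True [-0.024   0.0008  0.034 ] [-0.015   0.0011  0.033 ] [-0.036   0.7613 -4.1362] [ 0.1781  0.5706 -4.4259]
[-0.0157  0.0013  0.0323] [ 0.0517  0.1155 -0.0645]
True [-0.0219  0.001   0.034 ] [-0.015   0.0012  0.033 ] [-0.851  -0.5597 -5.0116] [-0.1769  0.4607 -4.1546]
[-0.0157  0.0013  0.0323] [ 0.0462  1.1154 -0.0861]
24.85
```

Run:
```python
from h import *
np.set_printoptions(precision=4,suppress=True)
RL=R.from_euler('z',OPEN)
pin=w(SP,[-.03,.0945,0])[0]
def P(lx,ly,z): return pin+RL.apply([lx,ly,0])+[0,0,z]
def L(): return RL.inv().apply(leaf_now(OPEN)-pin)
go(P(-.022,.001,.050),OPEN,v=.06);
c=(.0008,.0007)
go(P(*c,.050),OPEN,v=.05);go(P(*c,.0455),OPEN,v=.03)
for dx,dy in((0,0),(-.0008,0),(.0008,0),(0,.0008),(0,-.0008),(.0009,.0009),(-.0009,-.0009)):
    x,y=c[0]+dx,c[1]+dy
    go(P(x,y,.0455),OPEN,v=.02);wait(.1)
    f0=get_ft_force();hit=go(P(x,y,.037),OPEN,v=.012,until_force=3)
    print((dx,dy),hit,L(),RL.inv().apply(get_ft_force()-f0),get_time())
    if not hit or L()[2]<.0385: break
```

```text
(0, 0) False [0.0009 0.0007 0.037 ] [ 0.4682  0.4032 -0.4134] 27.3833
```

The sockets are on the pins, with no contact force. Lowering until seated.

Run:
```python
from h import *
np.set_printoptions(precision=4,suppress=True)
RL=R.from_euler('z',OPEN)
pin=w(SP,[-.03,.0945,0])[0]
def P(lx,ly,z): return pin+RL.apply([lx,ly,0])+[0,0,z]
def L(): return RL.inv().apply(leaf_now(OPEN)-pin)
f0=get_ft_force()
hit=go(P(.0008,.0007,.0222),OPEN,v=.02,until_force=8)
print(hit,L(),RL.inv().apply(get_ft_force()-f0))
wait(.2);f0=get_ft_force()
if not hit:
    hit=go(P(.0008,.0007,.0185),OPEN,v=.008,until_force=3)
wait(.2);print(hit,L(),RL.inv().apply(get_ft_force()-f0),get_time())
f=lambda im,x,y,w_,h,k:cv2.resize(im[y:y+h,x:x+w_],None,fx=k,fy=k,interpolation=cv2.INTER_CUBIC)
t=read_camera("top")[:,:,::-1];s=read_camera("scene")[:,:,::-1]
cv2.imwrite("pics/c2.png",np.hstack([f(t,380,170,100,120,4),f(s,180,190,100,120,4)]))
```

```text
False [0.0009 0.0007 0.0222] [-0.1935 -0.0822  1.1374]
True [0.0008 0.0006 0.019 ] [ 0.945  -1.1128 10.7786] 29.0917
```

View pics/c2.png

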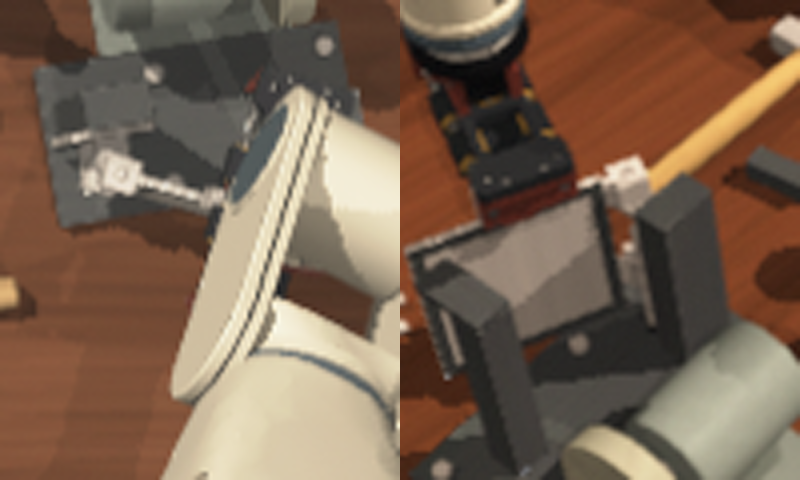

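Seated: the leaf stopped at z≈19–20 mm with about 10 N. The top view shows the upper knuckle on the upper arm at (120,172). Next I release the grip loosely so the leaf hangs freely, then swing it shut with the finger.

Run:
```python
from h import *
np.set_printoptions(precision=4,suppress=True)
RL=R.from_euler('z',OPEN)
pin=w(SP,[-.03,.0945,0])[0]+RL.apply([.0008,.0007,0])
go(pin+[0,0,.0198],OPEN,v=.02);wait(.1);print(get_ft_force())
command_gripper(.23);wait(.2);print("released",get_grip_width()*88,get_ft_force())
f0=get_ft_force()
for yaw in np.linspace(OPEN,SP[2],7)[1:]:
    h=go(pin+[0,0,.021],yaw,v=.04,until_force=6)
    print(round(yaw,3),h,get_ft_force()-f0)
    if h: break
wait(.2)
if not h:
    Rs=R.from_euler('z',SP[2])
    h=go(pin+[0,0,.021]+Rs.apply([.009,0,0]),SP[2],v=.01,until_force=4)
    print("push",h,Rs.inv().apply(leaf_now(SP[2])-pin),Rs.inv().apply(get_ft_force()-f0))
print(get_time())
f=lambda im,x,y,w_,h,k:cv2.resize(im[y:y+h,x:x+w_],None,fx=k,fy=k,interpolation=cv2.INTER_CUBIC)
t=read_camera("top")[:,:,::-1];s=read_camera("scene")[:,:,::-1]
cv2.imwrite("pics/c3.png",np.hstack([f(t,380,170,100,120,4),f(s,180,190,100,120,4)]))
```

```text
[-0.1092  0.6751 -5.0007]
released 20.103764051053368 [ 0.0644 -0.3533 -0.1004]
-0.19 False [-0.3913  0.1631  0.095 ]
-0.116 False [-0.386   0.7073  0.353 ]
-0.041 False [-0.3917  0.3479  0.1241]
0.034 False [ 0.694   0.5994 -0.1769]
0.109 False [-1.1972  0.2638 -1.4923]
0.184 False [0.2519 0.7541 0.62  ]
push True [0.0035 0.0002 0.0205] [-0.6935  1.1199  0.2087]
32.6833
```

View pics/c3.png

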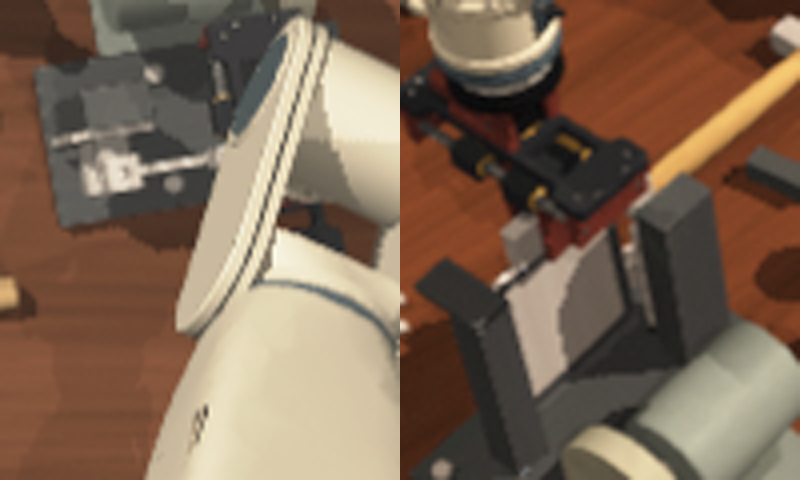

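Run:
```python
from h import *
np.set_printoptions(precision=4,suppress=True)
RL=R.from_euler('z',OPEN);Rs=R.from_euler('z',SP[2])
pin=w(SP,[-.03,.0945,0])[0]+RL.apply([.0008,.0007,0])
for k in range(2):
    go(pin+[0,0,.021]+Rs.apply([.001,0,0]),SP[2],v=.02);wait(.2);f0=get_ft_force()
    h=go(pin+[0,0,.021]+Rs.apply([.009,0,0]),SP[2],v=.008,until_force=5)
    print(h,Rs.inv().apply(leaf_now(SP[2])-pin),Rs.inv().apply(get_ft_force()-f0))
go(pin+[0,0,.021],SP[2],v=.02)
command_gripper(.4)
go(pin+[0,0,.09],SP[2],v=.06)
go(pin+[0,0,.20],SP[2],v=.2)
c=get_tcp_pos();move_pose([.35,.25,.42],Q(.5));print(get_time())
f=lambda im,x,y,w_,h,k:cv2.resize(im[y:y+h,x:x+w_],None,fx=k,fy=k,interpolation=cv2.INTER_CUBIC)
t=read_camera("top")[:,:,::-1];s=read_camera("scene")[:,:,::-1]
cv2.imwrite("pics/t4.png",t);cv2.imwrite("pics/s4.png",s)
cv2.imwrite("pics/c4.png",np.hstack([f(t,380,160,100,90,4),f(s,180,215,100,90,4)]))
```

```text
True [0.0035 0.0002 0.0205] [ 0.8806  0.6197 -0.7377]
True [0.0035 0.0002 0.0205] [ 0.7383  0.1585 -0.7775]
39.4917
```

View pics/c4.png

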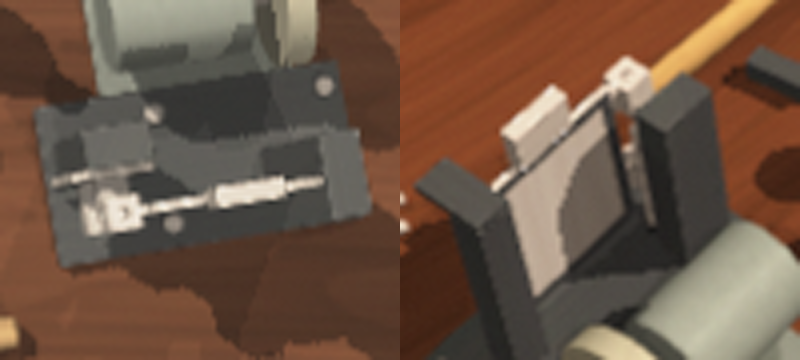

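Run:
```python
from h import *
np.set_printoptions(precision=4,suppress=True)
T=lambda x,y:cp(x,y,380,160,4)
h=back("top",T(123,212),.164)
for px,z in(((250,191),.205),((323,182),.170)):
    d=back("top",T(*px),z)-h;print("leaf yaw",np.arctan2(d[0],-d[1]),np.linalg.norm(d),"stand",SP[2])
o=w(SP,[-.03,.0955,0])[0]
for dy in(0,-.03,-.06):print(dy,((proj("top",w([*o[:2],SP[2]+dy],[[0,0,.164],[0,-.085,.205],[0,-.15,.17]]))-[380,160]+.5)*4-.5).round(1).tolist())
```

```text
leaf yaw 0.18767278476932328 0.0854278463579286 stand 0.1845
leaf yaw 0.17033611480358307 0.14775590968581165 stand 0.1845
0 [[120.5, 214.1], [246.9, 193.6], [323.0, 180.8]]
-0.03 [[120.5, 214.1], [247.5, 197.1], [324.0, 186.8]]
-0.06 [[120.5, 214.1], [247.9, 200.7], [324.8, 192.9]]
```

The leaf's yaw is 0.18, matching the stand's 0.1845. Its end sits under the lip, it is seated on both pins, and the arm is clear.

```bash
python3 -c "
from station import *
print(job_done())"
```

```text
the job is handed in; nothing more can be done
None
```

The leaf is hung on both hinge pins and swung shut under the lip against the stop post, and the job was handed in at about 40 s with the arm clear; the judge's verdict was not shown.

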